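# Load the drying bar with the second arch and lift it off its stand

### The arm

A 6-joint arm with a two-finger parallel gripper is mounted at the origin on the work surface. World frame = base frame: x ahead of the robot, y to its left, z up, the work surface at z = 0. Lengths are in mm, angles in rad, forces in N, time in s.
With the tool pointing down it reaches from about 250 to 775 mm from the base axis. Payload 4 kg.
Tool frame: the origin (TCP) lies midway between the tips of the shut fingers; the grasp point (between the pads) lies 19 mm behind it (manip.grasp_offset is the distance from the TCP to the grasp point, in mm); z points along the fingers, y is the line along which they close (so a half turn about z gives the same grasp; the last joint's range is limited). The gripper opens to 94 mm and grips with 3 to 60 N. Pads are 16 mm wide; open, the fingers measure 119 mm over their backs; the gripper's body (75 mm by 177 mm) begins 78 mm behind the grasp point.
Start: joints at [1.227, 0.087, 1.371, -0, 1.684, -0.103], TCP at [131.173, 534.148, 205.506] pointing down, gripper open.
Joint ranges: [-3.1, 3.1], [-0.76, 2.03], [0.27, 2.55], [-1.08, 4.22], [0.17, 2.65], [-2.57, 2.57]. Speed limits (rad/s): [2.79, 2.79, 3.14, 3.14, 3.14, 3.14].

### API

Orientations are given as a unit quaternion [w, x, y, z].
In Python, from cell import manip gives the robot as it stands.
- The arm moves only by the tool drive_effector, called by a JSON object that holds its "fn" and its "kwargs". Schema: {"type":"object","properties":{"steps":{"type":"array","items":{"type":"array","prefixItems":[{"type":"array","items":{"type":"number"},"minItems":3,"maxItems":3},{"type":"number"},{"type":"number"}],"minItems":3,"maxItems":3},"minItems":1,"maxItems":12},"only":{"type":"string"},"quiet":{"type":"boolean"},"lines":{"type":"string"}},"required":["steps"],"additionalProperties":false}. steps is a list of rows, 1 to 12 of them, each written [[dx, dy, dz], turn, opening]: dx, dy, dz in shares of 100 cm (1.0 is 100 cm), then a turn about the tool's z in parts of the range, where 1.0 means 90 degrees, then the finger opening in mm; each row shifts and turns the commanded pose from where the row before left it, along the tool's axes as they then stand; what a row does not reach is not made up. A row lasts 1/12 s, in which the tool goes at most 41.7 mm and 0.125 rad, less where a joint would pass 70% of its speed; a pose out of reach is approached as far as the arm can. The fingers move at their own pace and stop on an object; the grip force is fixed at half the most. Time passes only in rows, so rows that do not move let the fingers close. The tool returns the time, the measured TCP pose, the force, the opening and the grip force at its end. only (a regular expression) keeps the lines of the reply that match it, lines (a string "A,B") keeps lines A to B, and quiet returns only ok. Input that does not fit is refused with a message, and nothing moves.
- manip.get_obs(): the state, without advancing time (a new reading comes with each control period).
- manip.get_image(name): name is "side" or "top" or "wrist"; returns a dict with "image" (400x640x3 uint8, blue, green, red), "fx", "fy", "cx", "cy" (pixels), "R" (3x3) and "t" (3): a world point X has camera coordinates R X + t. Camera axes: x right, y down, z forward; pixel columns grow to the right and rows downward; lengths in mm; the calibration is good to about 2 mm. A picture is of the moment at which its call begins. There is no depth.
- manip.hand_in(): hands the job in; it is judged then, once.
The state is a dict: "time": time; "joint_pos": joint angles; "qd": joint speeds; "effort": joint torques, N m; "position": TCP position; "ee_rot": TCP orientation; "wrist_force": force on the tool from outside, world axes, zero at the start; "moment": the same for the moment, N m; "width": finger opening in mm; "finger_force": force on a finger pad.
Only numpy, scipy, OpenCV 4.12 (cv2) and the standard library are available. Lean on these libraries where they do the work, as an engineer would, in place of code of your own. Each camera call takes 0.05 s, during which the arm holds its last target. There are 200 camera calls.

### The job

Hang the loose large arch astride the empty half of the wooden drying bar, about as far from the middle of the bar as the matching arch already hanging on the other half, and let go of it. Then grip the bar itself near its middle, lift it with both arches well clear of the stand and hold it there level and still, touching only the bar; the program finishes while still holding it up. Leave the small arch and everything else on the table where it is.

Things in the scene. Friction and masses are not known exactly. Their poses are not given: they have to be found in the camera images.
- arch: Terracotta arch, 60 mm wide along its x, 24 thick along its y, 76 tall: two straight legs 14 wide and 46 long, 32 apart, under a round top (inside of crown 62 above the feet). About 110 g. Origin at foot level midway between the legs, z up. Stands on the table in one of three places before the stand, x axis roughly along world y.
- hung_arch: Terracotta arch, 60 mm wide along its x, 24 thick along its y, 76 tall: two straight legs 14 wide and 46 long, 32 apart, under a round top (inside of crown 62 above the feet). About 110 g. Origin at foot level midway between the legs, z up. It already hangs astride the bar on the bar's +y half (the robot's left), 75 to 105 mm from the middle.
- bar: Loose square wooden bar, 16 x 16 mm, 400 long along its y (roughly world y), about 80 g. Origin: centre of its underside, z up. Rests in the two notches of the stand, underside 130 mm and top 146 mm above the table. A properly hung arch sits on the top edges of the bar, its feet 44 mm below the bar underside.
- stand: Plywood stand fixed to the table: base 120 x 400 x 14 mm, two posts 160 mm either side of its middle along its y (each 44 along x, 20 along y). Post tops have notches open upward, 20 mm wide along x, 12 deep, floor 130 and cheeks 142 mm above the table. Origin: centre of the underside.
- small_arch: A smaller terracotta arch of the same form, 38 mm wide, 18 mm thick, 49 mm tall, standing on the table in another of the three places; not to be used. Origin between its feet.
- jar: Closed jar of glaze, 60 mm across, 75 mm tall, standing in another of the three places. Origin: centre of its base.
- bowl: Red plastic bowl, 130 mm across the rim, 70 mm tall, at the left. Origin: centre of its base.
- cutter: Round steel cutter ring, 72 mm across, 25 mm tall, at the left. Origin: centre of its underside.
- leaf_tile: Flat fired tile, 75 x 60 x 8 mm, lying at the right. Origin: centre of its underside.

How it is judged:
By the outcome, as a careful person would: the job done as asked, in the order asked, and still so for the second after the job is handed in, while the arm keeps its last pose, push and grip.
It also fails if it takes over 59 s, if anything falls off the work surface, if the arm or the gripper's body presses on something with over 40 N, if the wrist force passes 120 N, or if a joint passes its speed limit or range.

## Working session

There is one attempt and no reset: what is moved stays moved. The work goes in short steps, Python scripts to look and compute and a tool call to move; the robot and the scene stay as the last step left them, time stands still between calls to the robot, and variables do not carry over. Pictures are saved under pics/ and viewed, at most 10 in all, crops included, and the job is handed in when it is done.

```bash
ls; mkdir -p pics
```

Create h.py:
```python
import numpy as np, cv2
from cell import manip
def ray(c,u,v,z):
    d=np.array(c["R"]).T@np.array([(u-c["cx"])/c["fx"],(v-c["cy"])/c["fy"],1]); o=-np.array(c["R"]).T@np.array(c["t"])
    return (o+d*(z-o[2])/d[2]).round(1)
def proj(c,X):
    p=np.array(c["R"])@np.array(X)+np.array(c["t"]); return (p[:2]/p[2]*[c["fx"],c["fy"]]+[c["cx"],c["cy"]]).round(1)
```

Run:
```python
from h import *
for n in("top","side"):
    c=manip.get_image(n); cv2.imwrite(f"pics/{n}0.png",c["image"])
    R=np.array(c["R"]);print(n,c["fx"],c["cx"],c["cy"],R.round(3).tolist(),(-R.T@np.array(c["t"])).round(0))
o=manip.get_obs();print(o)
```

```text
cell.py
pics
top 429.65897606701 314.4843946044379 194.64089532454096 [[-0.021, -1.0, 0.015], [-0.994, 0.019, -0.107], [0.107, -0.017, -0.994]] [ 371.  -14. 1326.]
side 384.4273854014188 317.42239851525585 200.81921605651308 [[-0.927, -0.374, -0.012], [-0.26, 0.668, -0.697], [0.269, -0.644, -0.717]] [248. 653. 843.]
{'time': 0.1, 'joint_pos': array([ 1.22691142e+00,  8.78868296e-02,  1.37204470e+00, -7.24585333e-06,
        1.68356879e+00, -1.03130347e-01]), 'qd': array([-2.03956285e-03, -1.79473547e-03, -4.69629236e-03, -2.15565868e-04,
       -6.75554051e-05,  1.78859074e-03]), 'effort': array([ 2.81692912e-03, -3.41252089e+01, -3.03302765e+01,  7.20844860e-02,
        3.03733908e-02, -8.39081986e-05]), 'position': array([131.00563251, 533.69285301, 204.44769833]), 'ee_rot': array([-2.07907629e-04,  1.20087114e-01,  9.92762900e-01, -9.30905328e-04]), 'wrist_force': array([ 0.37157335,  0.07975437, -0.05830941]), 'moment': array([-0.01615756,  0.00076641,  0.01834797]), 'finger_force': 0.0, 'width': 94.14214407319673}
```

View pics/top0.png

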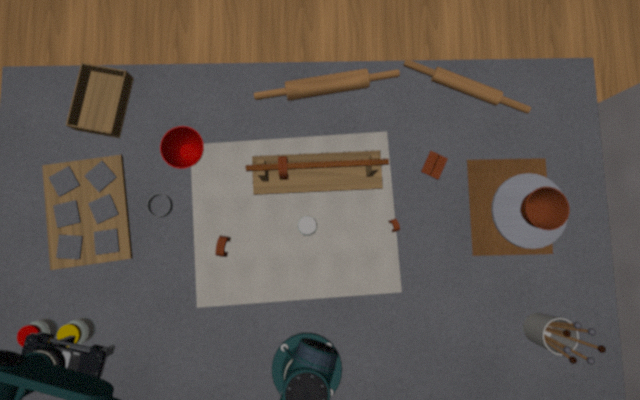

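View pics/side0.png

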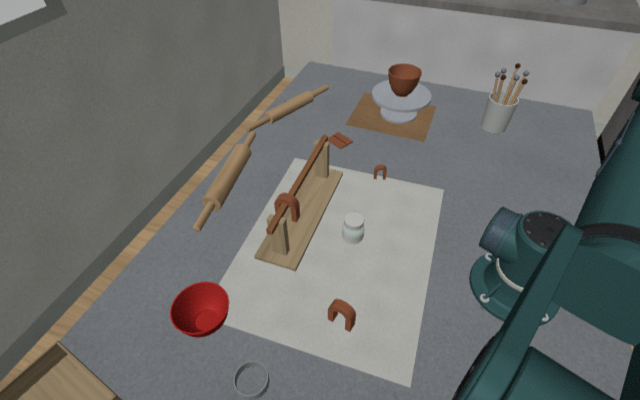

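Run:
```python
from h import *
t=cv2.imread("pics/top0.png");s=cv2.imread("pics/side0.png")
f=lambda im,x,y,w,h,k:cv2.resize(im[y:y+h,x:x+w],None,fx=k,fy=k,interpolation=cv2.INTER_CUBIC)
a=f(t,203,226,40,40,7);b=f(s,320,290,40,40,7);d=f(t,240,140,160,56,5)
cv2.imwrite("pics/crop0.png",np.vstack([np.hstack([a,b,np.zeros((280,240,3),np.uint8)]),d]))
```

```text
(no output)
```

View pics/crop0.png

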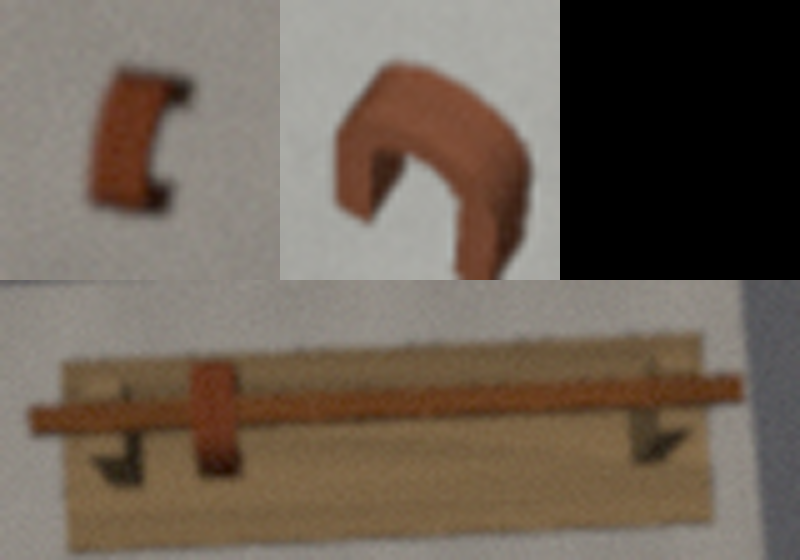

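Run:
```python
from h import *
c=manip.get_image("top")
hsv=cv2.cvtColor(c["image"],cv2.COLOR_BGR2HSV)
print("crown",ray(c,220.9,245.7,74))
print("bar",ray(c,246.4,168.2,146),ray(c,388.4,161.8,146))
print("hung",ray(c,283,164,162))
# side view check
c=manip.get_image("side")
E=lambda x,y:(320+(x-280)/7,290+y/7)
print("side arch feet", ray(c,*E(371,220),0), ray(c,*E(341,200),0))
from scipy.spatial.transform import Rotation as Ro
o=manip.get_obs();q=o["ee_rot"];M=Ro.from_quat([*q[1:],q[0]]).as_matrix();print(M.round(3))
for p in([385,286,150],):print("tool delta",M.T@(np.array(p)-o["position"]))
```

```text
crown [363.  237.8  74. ]
bar [575.6 153.4 146. ] [ 586.5 -242.3  146. ]
hung [582.7  50.9 162. ]
side arch feet [382.4 248.7   0. ] [394.3 245.6   0. ]
[[-0.971  0.238 -0.   ]
 [ 0.238  0.971 -0.001]
 [ 0.    -0.001 -1.   ]]
tool delta [-305.70770646 -180.04256129   54.96227693]
```

The rows are not in the units I measure in: shifts go in shares of 100 cm and turns go in shares of 90 degrees. I convert before sending: -29.5 mm / 1000 = -0.0295, -23.2 mm / 1000 = -0.0232, 0.125 rad / 1.5708 = 0.0796.

{"fn": "drive_effector", "kwargs": {"steps": [[[-0.0295,-0.0232,0],0,94],[[-0.0295,-0.0232,0],0,94],[[-0.0295,-0.0232,0],0,94],[[-0.0295,-0.0232,0],0,94],[[-0.0295,-0.0232,0],0,94],[[-0.0295,-0.0232,0],0,94],[[-0.0295,-0.0232,0],0,94],[[-0.0295,-0.0232,0],0,94],[[-0.0295,-0.0232,0],0,94],[[-0.0295,-0.0232,0],0,94],[[0,0,0],0.0796,94],[[0,0,0],0.0796,94]]}}

```text
time: 1.2
position: [363.5, 236.4, 205.2]
ee_rot: [-0.0, 0.248, 0.969, -0.0]
wrist_force: [0.1, 0.2, 0.7]
width: 94.2
finger_force: 0.0
```

{"fn": "drive_effector", "kwargs": {"steps": [[[0,0,0],0.0796,94],[[0,0,0],0.0796,94],[[0,0,0],0.0796,94],[[0,0,0],0.0796,94],[[0,0,0],0.0796,94],[[0,0,0],0.0796,94],[[0,0,0],0.0796,94],[[0,0,0],0.0796,94],[[0,0,0],0.0796,94],[[0,0,0],0.0796,94],[[0,0,0],0,94]]}}

```text
time: 2.12
position: [362.2, 238.4, 205.3]
ee_rot: [-0.0, 0.765, 0.644, -0.0]
wrist_force: [0.2, 0.0, 0.4]
width: 94.2
finger_force: 0.0
```

Run:
```python
from h import *
c=manip.get_image("wrist"); cv2.imwrite("pics/w1.png",c["image"]);R=np.array(c["R"])
print(manip.get_obs()["joint_pos"],(-R.T@np.array(c["t"])),R.round(2).tolist())
```

```text
[ 4.51214050e-01 -1.75400549e-01  1.62345678e+00  3.18645326e-05
  1.69380717e+00  6.18675718e-01] [373.37596365 306.57887478 384.51505477] [[0.99, -0.17, -0.0], [-0.17, -0.96, 0.24], [-0.04, -0.24, -0.97]]
```

View pics/w1.png

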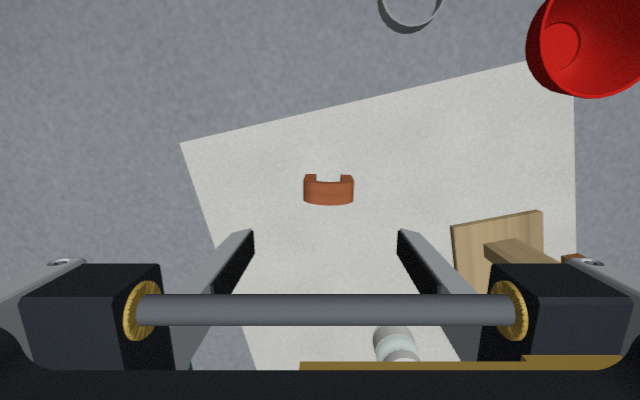

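Run:
```python
from h import *
c=manip.get_image("wrist")
hsv=cv2.cvtColor(c["image"],cv2.COLOR_BGR2HSV)[150:230,280:380]
m=((hsv[...,0]<14)&(hsv[...,1]>110)).astype(np.uint8)
for r in range(15,60,3):
    x=np.where(m[r])[0]
    if len(x): print(r+150,x.min()+280,x.max()+280,len(x))
for u in(304,316,328,340,352):
    v=np.where(m[:,u-280])[0]+150; print(u,v.min(),v.max())
p=[ray(c,304,177,0),ray(c,353,177,0),ray(c,328.5,204.5,76),ray(c,328.5,182,76)]; print(*p)
```

```text
174 306 315 10
177 305 351 22
180 304 352 24
183 304 352 49
186 304 352 49
189 304 352 49
192 304 352 49
195 304 352 49
198 304 352 49
201 306 351 46
204 318 343 26
304 178 199
316 181 203
328 182 204
340 181 204
352 179 200
[335.4 254.6   0. ] [400.  243.6   0. ] [363.8 230.5  76. ] [367.9 255.1  76. ]
```

Scaled: 37 mm / 1000 = 0.037, 4.6 mm / 1000 = 0.0046, 0.02 rad / 1.5708 = 0.0127.

{"fn": "drive_effector", "kwargs": {"steps": [[[0.0046,0.0031,0],0.0127,94],[[0,0,0.037],0,94],[[0,0,0.037],0,94],[[0,0,0.037],0,94],[[0,0,0.037],0,94],[[0,0,0.025],0,94],[[0,0,0.014],0,94],[[0,0,0],0,94],[[0,0,0],0,94]]}}

```text
time: 2.97
position: [365.8, 242.5, 18.0]
ee_rot: [-0.0, 0.771, 0.637, -0.001]
wrist_force: [-0.1, 0.4, 0.9]
width: 94.0
finger_force: 0.0
```

{"fn": "drive_effector", "kwargs": {"steps": [[[0,0,0],0,50],[[0,0,0],0,50],[[0,0,0],0,50],[[0,0,0],0,50],[[0,0,0],0,50],[[0,0,0],0,50],[[0,0,0],0,50],[[0,0,0],0,50]]}}

```text
time: 3.63
position: [366.5, 242.7, 19.1]
ee_rot: [0.0, 0.771, 0.637, 0.0]
wrist_force: [-0.4, 0.5, 4.3]
width: 59.6
finger_force: 30.0
```

Scaled: -36 mm / 1000 = -0.036, -30 mm / 1000 = -0.03, -0.11 rad / 1.5708 = -0.07.

{"fn": "drive_effector", "kwargs": {"steps": [[[0,0,-0.01],0,50],[[0,0,-0.03],0,50],[[0,0,-0.036],0,50],[[0,0,-0.036],0,50],[[0,0,-0.036],0,50],[[0,0,-0.028],0,50],[[0,0,0],-0.07,50],[[0,0,0],-0.0684,50],[[0,0,0],0,50]]}}

```text
time: 4.38
position: [366.2, 242.5, 195.4]
ee_rot: [0.0, 0.697, 0.717, 0.001]
wrist_force: [0.6, -0.7, -1.8]
width: 59.8
finger_force: 30.0
```

{"fn": "drive_effector", "kwargs": {"steps": [[[-0.0143,0.0106,0],0,50],[[-0.029,0.0204,0],0,50],[[-0.029,0.0204,0],0,50],[[-0.029,0.0204,0],0,50],[[-0.029,0.0204,0],0,50],[[-0.029,0.0204,0],0,50],[[-0.029,0.0204,0],0,50],[[-0.029,0.0204,0],0,50],[[-0.029,0.0204,0],0,50],[[-0.029,0.0204,0],0,50],[[-0.0175,0.0118,0],0,50],[[0,0,0],0,50]]}}

```text
time: 5.38
position: [581.2, -48.5, 192.5]
ee_rot: [-0.0, 0.7, 0.714, -0.001]
wrist_force: [-0.5, 0.7, -0.2]
width: 59.8
finger_force: 30.0
```

Run:
```python
from h import *
c=manip.get_image("wrist"); cv2.imwrite("pics/w2.png",c["image"])
```

```text
(no output)
```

View pics/w2.png

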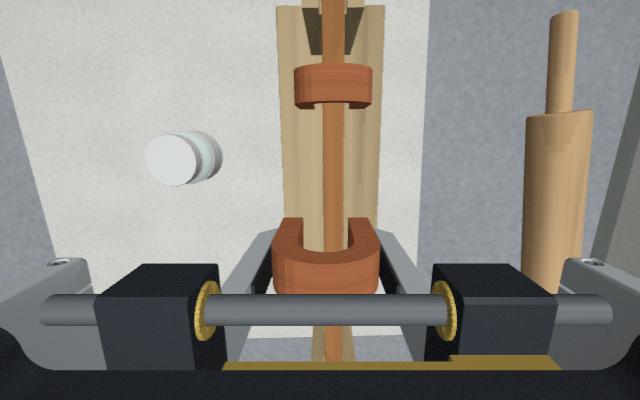

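Run:
```python
from h import *
c=manip.get_image("wrist");im=c["image"]
hsv=cv2.cvtColor(im,cv2.COLOR_BGR2HSV)
for r in(20,85,120,160,200,345): print(r,[tuple(hsv[r,x]) for x in (300,334)] )
for r in(115,130,150,170,190,210,225,345,355):
    g=np.abs(np.diff(cv2.GaussianBlur(im,(3,3),0)[r].astype(int),axis=0)).sum(1); s=g[305:365]; k=np.argsort(s)[-6:]+305
    print(r,sorted(k))
h=(hsv[...,0]<11)&(hsv[...,1]>130)
for r in(70,75,80,85,90,95,100,104):
    x=np.where(h[r,285:385])[0]+285; print(r,x.min() if len(x) else 0,x.max() if len(x) else 0)
for u in(310,333,360): v=np.where(h[50:125,u])[0]+50; print(u,v.min(),v.max())
for X in([581,0,146],[581.2,-49,246]):print(X,proj(c,X))
o=manip.get_obs();print(o["position"],o["ee_rot"])
```

```text
20 [(np.uint8(19), np.uint8(76), np.uint8(184)), (np.uint8(14), np.uint8(146), np.uint8(157))]
85 [(np.uint8(11), np.uint8(152), np.uint8(114)), (np.uint8(11), np.uint8(151), np.uint8(159))]
120 [(np.uint8(20), np.uint8(75), np.uint8(186)), (np.uint8(14), np.uint8(143), np.uint8(168))]
160 [(np.uint8(19), np.uint8(75), np.uint8(184)), (np.uint8(14), np.uint8(146), np.uint8(168))]
200 [(np.uint8(19), np.uint8(76), np.uint8(182)), (np.uint8(14), np.uint8(145), np.uint8(167))]
345 [(np.uint8(107), np.uint8(15), np.uint8(152)), (np.uint8(14), np.uint8(145), np.uint8(164))]
115 [np.int64(322), np.int64(323), np.int64(324), np.int64(344), np.int64(345), np.int64(346)]
130 [np.int64(322), np.int64(323), np.int64(324), np.int64(343), np.int64(344), np.int64(345)]
150 [np.int64(322), np.int64(323), np.int64(324), np.int64(343), np.int64(344), np.int64(345)]
170 [np.int64(323), np.int64(324), np.int64(343), np.int64(344), np.int64(345), np.int64(346)]
190 [np.int64(323), np.int64(324), np.int64(325), np.int64(342), np.int64(343), np.int64(344)]
210 [np.int64(323), np.int64(324), np.int64(325), np.int64(342), np.int64(343), np.int64(344)]
225 [np.int64(323), np.int64(324), np.int64(344), np.int64(346), np.int64(347), np.int64(348)]
345 [np.int64(311), np.int64(312), np.int64(325), np.int64(342), np.int64(353), np.int64(354)]
355 [np.int64(311), np.int64(312), np.int64(325), np.int64(342), np.int64(354), np.int64(355)]
70 304 368
75 297 372
80 296 371
85 296 371
90 296 372
95 297 367
100 298 371
104 297 371
310 70 109
333 69 104
360 71 110
[581, 0, 146] [328.8 163.1]
[581.2, -49, 246] [328.6 286.3]
[579.64811221 -44.91227966 193.17781038] [-1.46134775e-03  6.98524102e-01  7.15584771e-01 -6.15482910e-04]
```

Run:
```python
from h import *
c=manip.get_image("wrist")
for v in(115,150,200,350):print("bar",ray(c,333.7,v,146))
print("hung",ray(c,333.5,68.5,162),ray(c,333.5,104.5,148))
# held arch: crown top edges
im=c["image"];hsv=cv2.cvtColor(im,cv2.COLOR_BGR2HSV);h=(hsv[...,0]<13)&(hsv[...,1]>130)&(hsv[...,2]<175)
for r in(225,240,255,265,275,285):x=np.where(h[r,255:400])[0]+255;print(r,x.min(),x.max())
g=im[215:300,333].astype(int);print([tuple(map(int,q)) for q in g[::3]])
o=manip.get_obs();print(o["position"],o["ee_rot"],o["joint_pos"])
R=np.array(c["R"]);print(R.round(3).tolist(),-R.T@c["t"])
```

```text
bar [583.1  37.3 146. ]
bar [583.9  11.5 146. ]
bar [585.1 -28.  146. ]
bar [ 589.5 -169.6  146. ]
hung [581.7  66.2 162. ] [582.7  44.6 148. ]
225 280 370
240 273 378
255 272 379
265 272 379
275 272 378
285 274 376
[(75, 119, 169), (75, 120, 170), (74, 119, 169), (74, 122, 169), (76, 121, 170), (74, 119, 169), (75, 121, 171), (75, 120, 169), (75, 120, 170), (75, 120, 170), (76, 121, 170), (76, 120, 169), (66, 109, 160), (53, 80, 132), (51, 79, 130), (55, 80, 129), (56, 80, 133), (67, 100, 163), (69, 104, 167), (67, 103, 165), (68, 104, 168), (71, 105, 169), (68, 103, 164), (66, 102, 164), (66, 100, 160), (66, 100, 162), (70, 102, 164), (77, 74, 69), (97, 93, 88)]
[579.46560354 -44.06156148 193.67138439] [-1.14079874e-03  6.97872872e-01  7.16220659e-01 -3.45585985e-04] [-1.73875108e-01  1.60853891e-01  1.31230445e+00  7.18119127e-04
  1.67070868e+00 -1.99752727e-01]
[[1.0, 0.024, -0.003], [0.024, -0.971, 0.24], [0.003, -0.24, -0.971]] [577.63688715  24.06408272 372.51823197]
```

Run:
```python
from h import *
c=manip.get_image("wrist")
for z in(221,235,250):print("held",z,ray(c,325.5,258,z))
print("crown top far/near edge (row264 / 295)",ray(c,325.5,265,250),ray(c,325.5,294.5,250), ray(c,325.5,251,236))
o=manip.get_obs();print(o["position"])
c=manip.get_image("top");hsv=cv2.cvtColor(c["image"],cv2.COLOR_BGR2HSV);m=((hsv[...,0]<12)&(hsv[...,1]>150)).astype(np.uint8)[:,200:450]
cv2.imwrite("pics/t2.png",cv2.resize(c["image"][130:200,230:400],None,fx=4.5,fy=4.5,interpolation=2))
c=manip.get_image("side");cv2.imwrite("pics/s2.png",cv2.resize(c["image"][120:280,230:390],None,fx=3.7,fy=3.7,interpolation=2))
for X in([585.5,-44.5,146],[581,-44.5,146],[581,153,146],[576,153,146],[586,-243,146],[591,-243,146]):print(X,proj(c,X))
```

```text
held 221 [578.8 -43.9 221. ]
held 235 [578.7 -37.5 235. ]
held 250 [578.5 -30.8 250. ]
crown top far/near edge (row264 / 295) [578.6 -34.2 250. ] [579.  -49.4 250. ] [578.6 -33.3 236. ]
[579.40493511 -43.59359509 194.02976906]
[585.5, -44.5, 146] [301.1 175.7]
[581, -44.5, 146] [302.6 176.1]
[581, 153, 146] [269.4 228.3]
[576, 153, 146] [271.3 228.9]
[586, -243, 146] [327.2 134.8]
[591, -243, 146] [325.6 134.4]
```

View pics/s2.png

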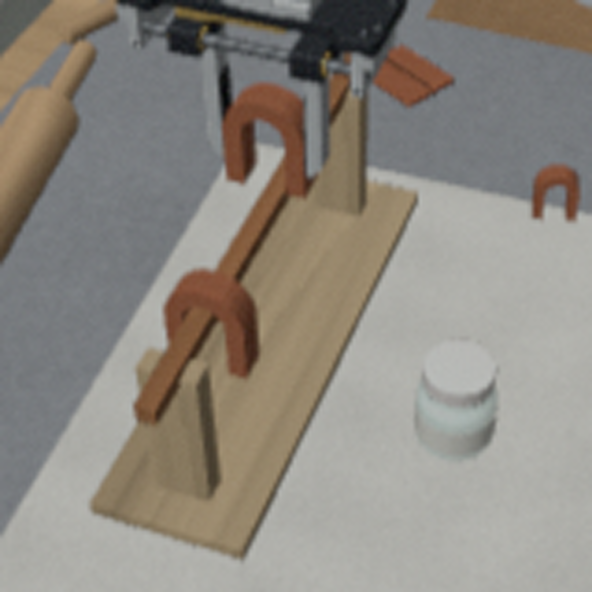

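Scaled: -24 mm / 1000 = -0.024, 1.5 mm / 1000 = 0.0015.

{"fn": "drive_effector", "kwargs": {"steps": [[[-0.0144,0.001,0],0,50],[[-0.024,0.0015,0],0,50],[[-0.024,0.0015,0],0,50],[[-0.024,0.0015,0],0,50],[[-0.0112,0.0006,0],0,50],[[0,0,0],0,50],[[0,0,0],0,50],[[0,0,0],0,50],[[0,0,0],0,50],[[0,0,0],0,50],[[0,0,0],0,50]]}}

```text
time: 6.6
position: [589.0, -141.0, 194.6]
ee_rot: [0.0, 0.697, 0.717, 0.0]
wrist_force: [0.4, -0.2, -0.6]
width: 59.6
finger_force: 30.0
```

Run:
```python
from h import *
c=manip.get_image("wrist"); im=c["image"];cv2.imwrite("pics/w3.png",im[150:370,200:460])
for v in(150,200):
    g=np.abs(np.diff(cv2.GaussianBlur(im,(3,3),0)[v].astype(int),axis=0)).sum(1)[305:365]; k=np.sort(np.argsort(g)[-6:]+305);print(k)
    print(ray(c,k.mean()+.5,v,146))
print(manip.get_obs()["position"])
```

```text
[314 315 316 336 337 338]
[587.6 -84.8 146. ]
[315 316 317 334 335 336]
[ 588.3 -124.6  146. ]
[ 588.96555304 -141.14100344  194.58744023]
```

View pics/w3.png

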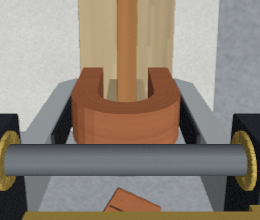

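Scaled: 20 mm / 1000 = 0.02, 15 mm / 1000 = 0.015.

{"fn": "drive_effector", "kwargs": {"steps": [[[0,0,0.015],0,50],[[0,0,0.02],0,50],[[0,0,0.02],0,50],[[0,0,0.015],0,50],[[0,0,0.01],0,50],[[0,0,0.004],0,50],[[0,0,0],0,50],[[0,0,0],0,50],[[0,0,0],0,50]]}}

```text
time: 7.4
position: [589.8, -142.1, 112.0]
ee_rot: [0.001, 0.697, 0.717, 0.001]
wrist_force: [-0.9, -0.8, -1.3]
width: 60.3
finger_force: 30.0
```

Scaled: 2 mm / 1000 = 0.002, 1 mm / 1000 = 0.001.

{"fn": "drive_effector", "kwargs": {"steps": [[[0,0,0.002],0,50],[[0,0,0.001],0,50],[[0,0,0],0,50],[[0,0,0],0,50],[[0,0,0],0,50]]}}

```text
time: 7.82
position: [589.0, -141.9, 107.6]
ee_rot: [0.0, 0.697, 0.717, 0.0]
wrist_force: [0.0, 0.3, -1.2]
width: 59.9
finger_force: 30.0
```

{"fn": "drive_effector", "kwargs": {"steps": [[[0,0,0.001],0,50],[[0,0,0.001],0,50],[[0,0,0],0,50],[[0,0,0],0,50],[[0,0,0],0,50]]}}

```text
time: 8.23
position: [589.1, -142.0, 105.6]
ee_rot: [0.0, 0.697, 0.717, 0.0]
wrist_force: [-0.7, -0.2, -0.5]
width: 59.6
finger_force: 30.0
```

Scaled: 1 mm / 1000 = 0.001.

{"fn": "drive_effector", "kwargs": {"steps": [[[0,0,0.001],0,50],[[0,0,0],0,50],[[0,0,0],0,50],[[0,0,0],0,62],[[0,0,0],0,66],[[0,0,0],0,75],[[0,0,0],0,94],[[0,0,0],0,94],[[0,0,0],0,94],[[0,0,0],0,94]]}}

```text
time: 9.07
position: [588.8, -141.9, 104.3]
ee_rot: [-0.0, 0.697, 0.717, -0.0]
wrist_force: [-0.5, -0.6, -0.2]
width: 93.1
finger_force: 0.0
```

{"fn": "drive_effector", "kwargs": {"steps": [[[0,0,-0.015],0,94],[[0,0,-0.03],0,94],[[0,0,-0.035],0,94],[[0,0,-0.02],0,94],[[0.025,0,0],0,94],[[0.035,0,0],0,94],[[0.035,0,0],0,94],[[0,0,0],0,94],[[0,0,0],0,94],[[0,0,0],0,94],[[0,0,0],0,94]]}}

```text
time: 9.98
position: [586.3, -48.0, 204.3]
ee_rot: [0.0, 0.698, 0.716, -0.0]
wrist_force: [-0.3, -0.5, 0.6]
width: 94.0
finger_force: 0.0
```

Run:
```python
from h import *
c=manip.get_image("wrist"); im=c["image"]
s=manip.get_image("side")["image"]
cv2.imwrite("pics/p4.png",np.hstack([cv2.resize(im[0:370,180:460],None,fx=1.2,fy=1.2),cv2.resize(s[120:280,230:350],(333,444))]))
```

```text
(no output)
```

View pics/p4.png

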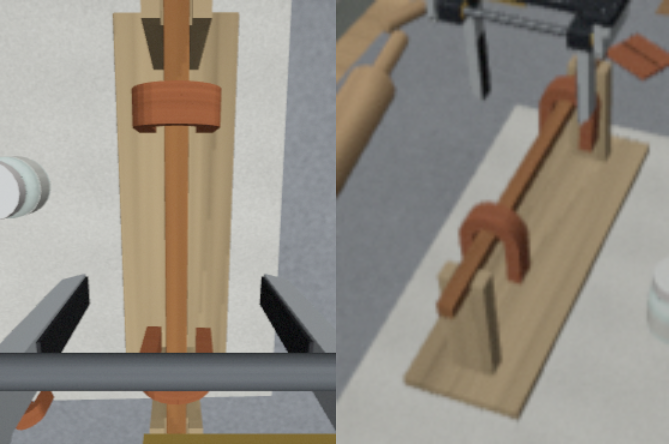

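Scaled: 30 mm / 1000 = 0.03, 3.5 mm / 1000 = 0.0035.

{"fn": "drive_effector", "kwargs": {"steps": [[[0.0035,-0.0005,0.01],0,94],[[0,0,0.03],0,94],[[0,0,0.025],0,94],[[0,0,0.015],0,94],[[0,0,0.005],0,94],[[0,0,0],0,94],[[0,0,0],0,94],[[0,0,0],0,94],[[0,0,0],0,94]]}}

```text
time: 10.83
position: [586.8, -43.7, 121.3]
ee_rot: [0.001, 0.697, 0.717, 0.001]
wrist_force: [0.9, -0.4, 0.4]
width: 94.3
finger_force: 0.0
```

{"fn": "drive_effector", "kwargs": {"steps": [[[0,0,0],0,60],[[0,0,0],0,40],[[0,0,0],0,30],[[0,0,0],0,24],[[0,0,0],0,18],[[0,0,0],0,8],[[0,0,0],0,8],[[0,0,0],0,8],[[0,0,0],0,8],[[0,0,0],0,8],[[0,0,0],0,8],[[0,0,0],0,8]]}}

```text
time: 11.83
position: [585.9, -43.5, 119.5]
ee_rot: [0.0, 0.697, 0.717, 0.0]
wrist_force: [1.0, -0.5, -1.0]
width: 18.1
finger_force: 0.7
```

{"fn": "drive_effector", "kwargs": {"steps": [[[0,0,0],0,8],[[0,0,0],0,8],[[0,0,0],0,8],[[0,0,0],0,8],[[0,0,0],0,8]]}}

```text
time: 12.25
position: [585.9, -43.5, 119.5]
ee_rot: [0.0, 0.697, 0.717, 0.0]
wrist_force: [1.1, -0.8, -0.1]
width: 15.6
finger_force: 30.0
```

Scaled: -5 mm / 1000 = -0.005, -4 mm / 1000 = -0.004.

{"fn": "drive_effector", "kwargs": {"steps": [[[0,0,-0.001],0,8],[[0,0,-0.003],0,8],[[0,0,-0.004],0,8],[[0,0,-0.005],0,8],[[0,0,-0.005],0,8],[[0,0,-0.005],0,8],[[0,0,-0.004],0,8],[[0,0,-0.002],0,8],[[0,0,-0.001],0,8],[[0,0,0],0,8],[[0,0,0],0,8]]}}

```text
time: 13.17
position: [585.6, -43.4, 149.3]
ee_rot: [-0.0, 0.697, 0.717, -0.0]
wrist_force: [0.3, 0.5, -3.3]
width: 15.6
finger_force: 30.0
```

Run:
```python
from h import *
print(manip.get_obs()["moment"])
s=manip.get_image("side")["image"];w=manip.get_image("wrist")["image"]
cv2.imwrite("pics/p5.png",np.hstack([cv2.resize(w[0:370,180:460],None,fx=1.2,fy=1.2),cv2.resize(s[100:280,230:350],(333,444))]))
```

```text
[-0.12735074  0.10682717  0.00474162]
```

View pics/p5.png

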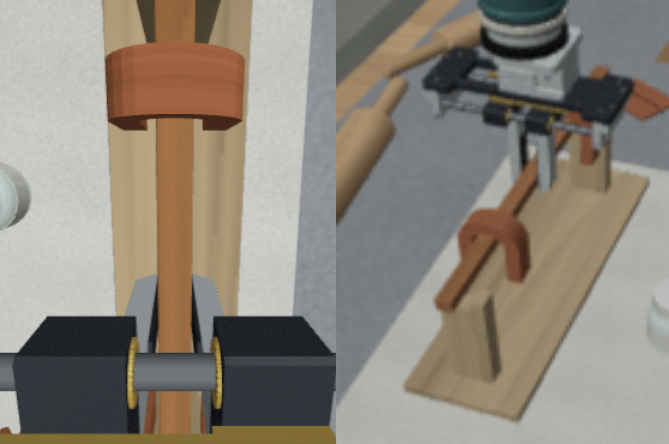

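Scaled: -12 mm / 1000 = -0.012, -11 mm / 1000 = -0.011.

{"fn": "drive_effector", "kwargs": {"steps": [[[0,0,-0.002],0,8],[[0,0,-0.005],0,8],[[0,0,-0.009],0,8],[[0,0,-0.011],0,8],[[0,0,-0.012],0,8],[[0,0,-0.012],0,8],[[0,0,-0.011],0,8],[[0,0,-0.009],0,8],[[0,0,-0.007],0,8],[[0,0,-0.004],0,8],[[0,0,-0.002],0,8],[[0,0,-0.001],0,8]]}}

```text
time: 14.27
position: [585.7, -43.5, 234.5]
ee_rot: [-0.0, 0.697, 0.717, -0.0]
wrist_force: [0.5, -1.0, -2.9]
width: 15.3
finger_force: 30.0
```

{"fn": "drive_effector", "kwargs": {"steps": [[[0,0,0],0,8],[[0,0,0],0,8],[[0,0,0],0,8],[[0,0,0],0,8],[[0,0,0],0,8],[[0,0,0],0,8],[[0,0,0],0,8],[[0,0,0],0,8],[[0,0,0],0,8],[[0,0,0],0,8],[[0,0,0],0,8],[[0,0,0],0,8]]}}

```text
time: 15.27
position: [585.7, -43.5, 234.5]
ee_rot: [0.0, 0.697, 0.717, 0.0]
wrist_force: [0.0, -0.1, -3.4]
width: 15.9
finger_force: 30.0
```

Run:
```python
from h import *
c=manip.get_image("side");cv2.imwrite("pics/p6.png",cv2.resize(c["image"][60:260,220:400],None,fx=3,fy=3,interpolation=2))
p=manip.get_obs();print(p["moment"]);z=p["position"][2]+27
for X in([580,153,z],[592,-242,z]):q=proj(c,X);print(X,q,(q-[220,60])*3)
```

```text
[-0.12660504  0.09397392  0.00537352]
[580, 153, np.float64(261.5045005762911)] [264.4 193.8] [133.2 401.4]
[592, -242, np.float64(261.5045005762911)] [325.3 100.9] [315.9 122.7]
```

View pics/p6.png

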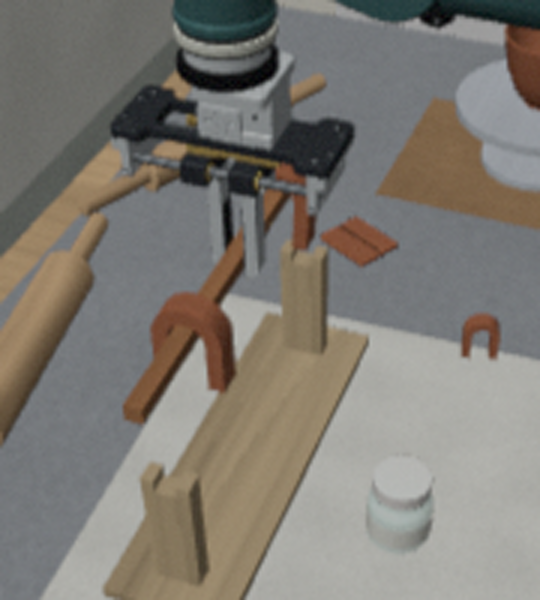

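The bar is clear of the stand with both arches on it. Its near end is at about (136,405), against (133,401) predicted for a level bar, so it is level and still.

```bash
python3 -c "from cell import manip;print(manip.hand_in())"
```

```text
the job is handed in; nothing more can be done
None
```

The loose large arch hangs on the empty half of the bar, about 97 mm from the middle (the matching arch is about 95–99 mm out), and the arm is holding the bar by its middle, level and still about 115 mm above its notches; the job was handed in at about 15 s and no verdict was printed.

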